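Load the tube into the gluing jig

TASK

Get the gluing jig ready: pull its slide knob fully out until it stays out by itself, lay the shorter of the two cardboard tubes lengthwise in the V-cradle and let go of it, then push the knob fully home so that the pin runs into the tube and holds it there. Leave the other things on the table where they are.

Things in the scene. Friction and masses are not known exactly. Their poses are not given: they have to be found in the camera images.
- slide_knob (a joint): the jig's slide, in m: 0 = knob pushed fully home (pin sticks out into the cradle), 0.060 = knob pulled fully out along the jig's +y (pin withdrawn into the housing). A spring detent holds it at either end and drives it to the nearer end from in between; it takes up to about 9 N.
- knob_grip (a point): Middle of the beech knob's grip, on its axis, 60 mm above the table, free space below. Grip: cylinder 40 mm diameter, 42 mm long along the slide axis (jig's y); beyond it a rim, 52 mm diameter, 12 mm thick, 21 to 33 mm outward of this point. At home 30 mm of bare 14 mm steel rod lie between grip and housing. Moves with the knob; axes parallel to the jig's.
- pin_tip (a point): tip of the steel pin on the other end of the knob's rod (20 mm in diameter, tapered to 10 mm at the tip), on the same axis 156 mm from knob_grip towards the jig's -y; at home it stands 45 mm out of the housing into the cradle, 60 mm above the table. Moves with the knob.
- jig: wooden gluing jig fixed to the table, base 90 mm (x) by 204 mm (y), 15 mm thick. Along its y: end board, inner face y = -138 mm, 85 mm high; two V-blocks 14 mm thick at y = -114 and -30 mm, 45 degree sides, mouth 74 mm wide, lips 66 mm above table; housing y = -6 to 54 mm, 85 mm high; rod and knob beyond. Origin at table height under the slide axis.
- cradle_seat (a point): where the middle of the short tube's axis belongs when it lies in the V-blocks: 60 mm above the table, midway between end board and housing (132 mm apart), x, y, z parallel to the jig's axes. Between the V-blocks (70 mm clear) there is open space beside the tube down to the base.
- short_tube: plain cardboard tube, the shorter of two: 120 mm long, 44 mm outside and 36 mm inside diameter, open at both ends, about 50 g, lying on the table. Origin at its centre, x along its axis.
- long_tube: the other cardboard tube, 190 mm long, same diameters (too long for the cradle), lying on the table; origin at its centre, x along its axis. To be left alone.
- glue_gun: orange pistol-shaped glue gun lying on its side, 250 mm long along x with nozzle and glue stick, handle 108 mm to -y, 34 mm high; origin under the barrel. Bystander.
- mug: blue mug, 80 mm across, 90 mm high, handle at +y; origin at the centre of its underside. Bystander.
- pencil_pot: dark metal pot, 80 mm across, 100 mm high, with pencils up to 175 mm high; origin at the centre of its underside. Bystander.
- bark_slab: slab of bark, 150 x 50 x 17 mm, x along its length; origin at the centre of its underside. Bystander.
- bark_chip_a: piece of bark, 70 x 26 x 15 mm; origin at the centre of its underside. Bystander.
- bark_chip_b: piece of bark, 62 x 26 x 15 mm; origin at the centre of its underside. Bystander.
- tape_roll: roll of masking tape lying flat, 100 mm outside, 76 mm inside diameter, 24 mm high; origin at the centre of its underside. Bystander.
Mind the look-alikes: they are no part of the job. Leave any black look-alike of the short_tube alone.

How it is judged:
On the way, in this order (a step that is already met when the one before it is completed fails the run):
1. the knob is pulled fully out (50 mm or more of its 60 mm) (value of joint slide_knob above 0.05 m), for 0.2 s.
2. with the knob still out, the short tube lies in the cradle, let go of (distance between short_tube and cradle_seat below 0.012 m and angle between the x axis of short_tube and the y axis of jig, either way round below 0.1 rad and value of joint slide_knob above 0.05 m and contact force between the fingers and short_tube below 0.1 N and linear speed of short_tube below 0.02 m/s), for 0.2 s.
3. the knob is pushed fully home (value of joint slide_knob below 0.005 m), for 0.2 s.
At the end, for the whole second after the job is handed in: The knob is home (within 5 mm), the short tube lies at rest in the cradle, its middle within 12 mm of the seat point and its axis within 0.1 rad of the jig's long axis, with the pin inside it; the other things are within 30 mm of where they stood (distance between short_tube and cradle_seat below 0.012 m and angle between the x axis of short_tube and the y axis of jig, either way round below 0.1 rad and value of joint slide_knob below 0.005 m and linear speed of short_tube below 0.02 m/s); the robot touches nothing.
It fails at once if a bystander (long tube, glue gun, mug, pencil pot, bark, tape roll) is moved by more than 30 mm (distance of any of long_tube, glue_gun, mug, pencil_pot, bark_slab, bark_chip_a, bark_chip_b, tape_roll from where it was at the start of the episode above 0.03 m).
It also fails if it takes over 61 s, if anything falls off the work surface, if the arm or the gripper's body presses on something with over 40 N, if the wrist force passes 120 N, or if a joint passes its speed limit or range.

ROBOT

A 6-joint arm with a two-finger parallel gripper is mounted at the origin on the work surface. World frame = base frame: x ahead of the robot, y to its left, z up, the work surface at z = 0. Lengths are in m, angles in rad, forces in N, time in s.
With the tool pointing down it reaches from about 0.3 to 0.875 m from the base axis. Payload 6.4 kg.
Tool frame: the origin (TCP) lies midway between the tips of the shut fingers; the grasp point (between the pads) lies 19 mm behind it; z points along the fingers, y is the line along which they close (so a half turn about z gives the same grasp; the last joint's range is limited). The gripper opens to 85 mm and grips with 20 to 120 N. Pads are 22 mm wide; open, the fingers measure 114 mm over their backs; the gripper's body (76 mm by 85 mm) begins 54 mm behind the grasp point. The pads swing forward as they close: fully open they stand 13 mm farther back than shut.
Start: joints at [-0.206, 0.181, 1.607, -0, 1.354, -0.206], TCP at [0.575, 0, 0.231] pointing down, gripper open.
Joint ranges: [-2.99, 2.99], [-0.89, 2.07], [0.3, 2.58], [-1.14, 4.28], [0, 2.63], [-3.12, 3.12]. Speed limits (rad/s): [2.57, 2.57, 3.01, 3.14, 3.14, 3.14].

INTERFACE

Orientations are given as a unit quaternion [w, x, y, z].
In Python, from bench import ctrl, vision, workorder gives the robot as it stands. The module is installed in compiled form; this text tells all that it offers.
- The arm moves only by the tool servo_tool, never from a script. Its argument "steps" is a list of rows, each an object of numbers: "dx", "dy", "dz": the shift along the world's x, y, z as a fraction of full scale; "wx", "wy", "wz": the turn, a rotation vector about the world's x, y, z as a fraction of full scale. A call has exactly 5 rows; each row is the pose to reach, as a shift and turn from the pose commanded when the call began, turning the shorter way round; what a row does not reach only later rows make up. Full scale, the value 1, is 100 mm for a shift and pi rad for a turn. A row lasts 1/12 s, in which the tool goes at most 41.7 mm and 7.16 degrees, less where a joint would pass 70% of its speed; a pose out of reach is approached as far as the arm can. A call with a number of a shift or a turn outside -1 to 1 is refused whole. A call with a gripper value outside its range is refused whole. "jaw" is the opening, from 0 (shut) to 1 (fully open), set as the call begins (left out, the last holds). The fingers move at their own pace and stop on an object; the grip force is fixed at half the most. Time passes only in rows, so rows that repeat a pose let the fingers close, or fill a call up. It gives the time, the measured TCP pose, the force, the opening and the grip force at its end, in the units of the state.
- ctrl.get_obs(): the state, without advancing time (a new reading comes with each control period).
- vision.camera(name): name is "scene" or "side" or "wrist"; returns a dict with "frame" (480x640x3 uint8, red, green, blue), "vfov" (degrees; the focal length in pixels is half the picture's height over the tangent of half this angle, whatever the lens; pixels are square), "cx", "cy" (the principal point, pixels), "camera_from_world" (4x4, takes a point from world to camera coordinates). Camera axes: x right, y up, looking along -z (the intrinsics and any distortion apply to the point x, -y, -z); pixel columns grow to the right and rows downward; lengths in m; the calibration is good to about 2 mm. A picture is of the moment at which its call begins. There is no depth.
- workorder.hand_in(): hands the job in; it is judged then, once.
The state is a dict: "time_s": time; "q": joint angles; "dq": joint speeds; "joint_efforts": joint torques, N m; "eef_pos": TCP position; "eef_rot": TCP orientation; "wrist_force": force on the tool from outside, world axes, zero at the start; "torque": the same for the moment, N m; "opening": opening from 0.0 (shut) to 1.0 (fully open); "grasp_force": force on a finger pad.
Only numpy, scipy, OpenCV 4.12 (cv2) and the standard library are available. Lean on these libraries where they do the work, as an engineer would, in place of code of your own. Each camera call takes 0.05 s, during which the arm holds its last target. There are 200 camera calls.

## Working session

There is one attempt and no reset: what is moved stays moved. The work goes in short steps, Python scripts to look and compute and a tool call to move; the robot and the scene stay as the last step left them, time stands still between calls to the robot, and variables do not carry over. Pictures are saved under pics/ and viewed, at most 13 in all, crops included, and the job is handed in when it is done.

Besides the shell and the picture viewer there is one more tool, called after "Request:" as name(argument=value, ...) on one line, values as JSON. servo_tool: Moves the arm, as the interface text tells. Its arguments: {"type":"object","properties":{"steps":{"type":"array","items":{"type":"object","properties":{"dx":{"type":"number"},"dy":{"type":"number"},"dz":{"type":"number"},"wx":{"type":"number"},"wy":{"type":"number"},"wz":{"type":"number"}}}},"jaw":{"type":"number"}},"required":["steps"]}

```bash
mkdir -p pics
cat > h.py <<'E'
import numpy as np, cv2, pickle
from bench import ctrl, vision, workorder
def snap(n,f):
    c=vision.camera(n); cv2.imwrite(f'pics/{f}.png',c['frame'][:,:,::-1]); pickle.dump(c,open(f'pics/{f}.pkl','wb')); return c
def ray(c,u,v):
    f=240/np.tan(np.radians(c['vfov'])/2); T=np.array(c['camera_from_world'])
    d=np.array([(u-c['cx'])/f,-(v-c['cy'])/f,-1]); R=T[:3,:3]; o=-R.T@T[:3,3]
    return o,R.T@d
def onz(c,u,v,z):
    o,d=ray(c,u,v); return o+d*(z-o[2])/d[2]
def proj(c,p):
    f=240/np.tan(np.radians(c['vfov'])/2); T=np.array(c['camera_from_world']); q=T[:3,:3]@p+T[:3,3]
    return c['cx']+f*q[0]/-q[2], c['cy']-f*q[1]/-q[2]
E
python3 - <<'E'
from h import *
for n in ('scene','side','wrist'):
    c=snap(n,n+'0'); print(n,{k:c[k] for k in c if k not in('frame',)})
print(ctrl.get_obs())
a=[cv2.imread(f'pics/{n}0.png') for n in('scene','side')]
E
```

```text
scene {'vfov': 47.908023069220405, 'cx': 321.43890113516625, 'cy': 234.22444939406617, 'camera_from_world': array([[ 0.09552   ,  0.99530246, -0.01577808, -0.0756078 ],
       [-0.78102455,  0.08476388,  0.61872104,  0.36990128],
       [ 0.61715199, -0.04677717,  0.7854523 , -1.49557491],
       [ 0.        ,  0.        ,  0.        ,  1.        ]])}
side {'vfov': 48.047338942873395, 'cx': 316.41449886400716, 'cy': 234.5928773597041, 'camera_from_world': array([[ 0.86701431, -0.49819008,  0.0096348 , -0.45766745],
       [ 0.36456599,  0.64740839,  0.66929367, -0.24389234],
       [-0.33967312, -0.57677466,  0.7429355 , -1.16695556],
       [ 0.        ,  0.        ,  0.        ,  1.        ]])}
wrist {'vfov': 62.151827604680264, 'cx': 316.7465783788989, 'cy': 237.53257875895264, 'camera_from_world': array([[ 9.99998689e-01, -2.10343386e-04, -1.60561276e-03,
        -5.73889751e-01],
       [-3.14743337e-04,  9.47371178e-01, -3.20137083e-01,
         4.24064596e-02],
       [ 1.58844997e-03,  3.20137168e-01,  9.47369870e-01,
        -3.81609063e-01],
       [ 0.00000000e+00,  0.00000000e+00,  0.00000000e+00,
         1.00000000e+00]])}
{'time_s': 0.15, 'q': array([-2.06283266e-01,  1.81396489e-01,  1.60774163e+00, -1.03263481e-05,
        1.35380289e+00, -2.06315221e-01]), 'dq': array([-0.00063244, -0.00162197, -0.00329211, -0.00172201, -0.00020807,
       -0.00141699]), 'joint_efforts': array([ 1.94259010e-03, -4.45260644e+01, -3.51692533e+01, -1.26067753e-04,
        5.82284134e-03,  2.14055274e-05]), 'eef_pos': array([5.74591565e-01, 1.09310933e-04, 2.30594162e-01]), 'eef_rot': array([-5.61497417e-04,  7.07094534e-01,  7.07118707e-01, -3.73176111e-04]), 'wrist_force': array([ 0.83556532,  0.58704651, -0.91362726]), 'torque': array([ 0.0001622 ,  0.03441874, -0.00516974]), 'grasp_force': 0.0, 'opening': 0.999192526792784}
```

View pics/scene0.png

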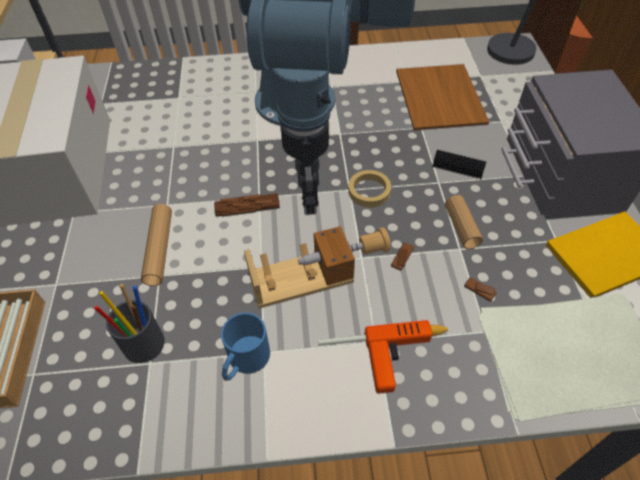

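View pics/side0.png

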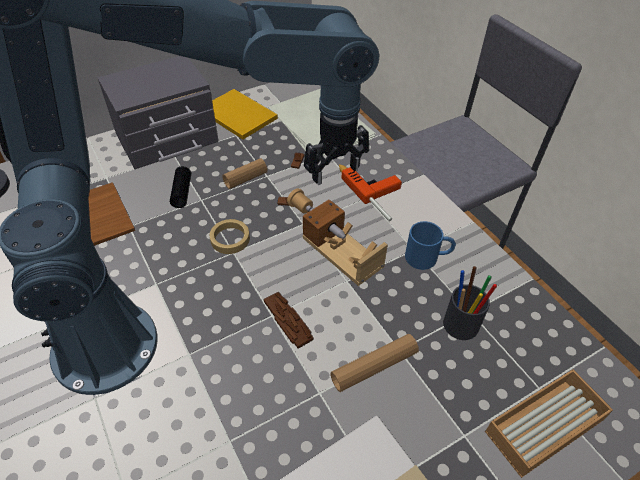

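Scene view: the jig is at about (300,270) with its knob at (376,241), the short tube at (464,221), the long tube at (157,244) and the black look-alike at (460,163). In the side view the short tube is at (245,173) and the knob at (300,200).

Run:
```python
from h import *
a=cv2.imread('pics/scene0.png'); b=cv2.imread('pics/side0.png')
x=cv2.resize(a[185:315,235:495],None,fx=3,fy=3,interpolation=2)[:, :780]
y=cv2.resize(b[145:290,215:395],None,fx=3,fy=3,interpolation=2)
cv2.imwrite('pics/cs.png',x); cv2.imwrite('pics/cd.png',y)
# tube masks
for n,im,(x0,y0,x1,y1),tz in (('scene',a,(435,185,495,255),0.022),('side',b,(215,150,275,195),0.022)):
    c=pickle.load(open(f'pics/{n}0.pkl','rb'))
    hsv=cv2.cvtColor(im,cv2.COLOR_BGR2HSV); m=cv2.inRange(hsv,(5,60,50),(25,255,255)); k=np.zeros_like(m); k[y0:y1,x0:x1]=m[y0:y1,x0:x1]
    cs=max(cv2.findContours(k,0,2)[0],key=cv2.contourArea); r=cv2.minAreaRect(cs); print(n,cv2.contourArea(cs),r); print([onz(c,*p,tz).round(4) for p in cv2.boxPoints(r)], onz(c,*r[0],tz))
```

```text
scene 1052.0 ((463.01312255859375, 221.25465393066406), (56.01076889038086, 21.45510482788086), 64.44003295898438)
[array([0.4267, 0.3093, 0.022 ]), array([0.4035, 0.3601, 0.022 ]), array([0.5526, 0.3741, 0.022 ]), array([0.5722, 0.3268, 0.022 ])] [0.49162376 0.3427091  0.022     ]
side 643.5 ((244.32473754882812, 172.85568237304688), (15.839400291442871, 45.58904266357422), 66.03751373291016)
[array([0.4296, 0.3708, 0.022 ]), array([0.5668, 0.3862, 0.022 ]), array([0.5548, 0.3202, 0.022 ]), array([0.4216, 0.3075, 0.022 ])] [0.49195489 0.34562418 0.022     ]
```

View pics/cs.png

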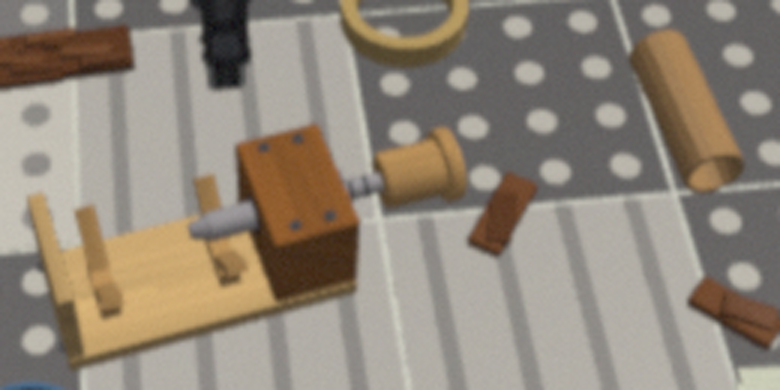

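View pics/cd.png

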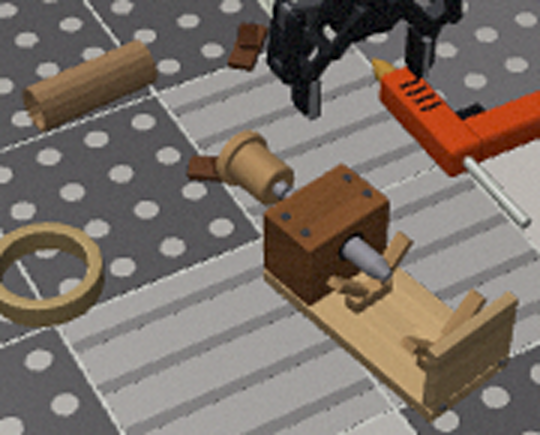

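The crops show the housing's top face with four clear corners, the pin, the knob with its rim, and bark chip A just past the knob. Next, the jig's pose from those corners.

Run:
```python
from h import *
cs=pickle.load(open('pics/scene0.pkl','rb')); cd=pickle.load(open('pics/side0.pkl','rb'))
S=lambda u,v:(u/3+235-.3,v/3+185-.3); D=lambda u,v:(u/3+215-.3,v/3+145-.3)
P=[onz(cs,*S(*p),.085) for p in((238,145),(320,125),(358,218),(275,247))]
Q=[onz(cd,*D(*p),.085) for p in((264,212),(343,165),(388,198),(312,255))]
# P order: -x-y, -x+y, +x+y, +x-y ; 
Q=[Q[0],Q[1],Q[2],Q[3]]
for X in(P,Q): print(np.round(X,4).tolist(),np.mean(X,0).round(4))
# sidelengths
for X in(P,Q): print([np.linalg.norm(X[i]-X[i-1]).round(4) for i in range(4)])
print('base corner scene', [onz(cs,*S(*p),z).round(4) for p,z in (((75,364),0.0),((355,292),0.0))])
print('end board side',[onz(cd,*D(*p),.085).round(4) for p in((515,297),(428,352))])
def tri(a,b):
    o1,d1=ray(cs,*a);o2,d2=ray(cd,*b); A=np.array([d1,-d2]).T; s=np.linalg.lstsq(A,o2-o1,rcond=None)[0]; return (o1+d1*s[0]).round(4),(o2+d2*s[1]).round(4)
print('pin tip',tri(S(194,230),D(386,270)))
print('rod/grip end',tri(S(379,184),D(281,188)))
```

```text
[[0.539, 0.0105, 0.085], [0.5277, 0.0677, 0.085], [0.608, 0.0831, 0.085], [0.6251, 0.0269, 0.085]] [0.5749 0.047  0.085 ]
[[0.5258, 0.0656, 0.085], [0.6102, 0.0811, 0.085], [0.6227, 0.0295, 0.085], [0.5361, 0.005, 0.085]] [0.5737 0.0453 0.085 ]
[np.float64(0.0876), np.float64(0.0583), np.float64(0.0817), np.float64(0.0587)]
[np.float64(0.0614), np.float64(0.0859), np.float64(0.0531), np.float64(0.09)]
base corner scene [array([ 0.6472, -0.1114,  0.    ]), array([0.6099, 0.0834, 0.    ])]
end board side [array([ 0.652 , -0.1112,  0.085 ]), array([ 0.5628, -0.1243,  0.085 ])]
pin tip (array([ 0.5908, -0.0241,  0.0636]), array([ 0.5898, -0.0223,  0.0643]))
rod/grip end (array([0.5636, 0.1042, 0.0602]), array([0.5635, 0.1044, 0.0603]))
```

Jig estimate: origin about (0.579, 0.023), turned +0.195 rad. That puts knob_grip at (0.5585, 0.1258) and the seat at (0.593, -0.048). The housing size, the grip end and the pin tip all agree with the given sizes. I'm moving above the knob.

Request:
servo_tool(steps=[{"dx": -0.03, "dy": 0.25, "dz": -0.05, "wz": 0.02}, {"dx": -0.06, "dy": 0.5, "dz": -0.1, "wz": 0.04}, {"dx": -0.09, "dy": 0.75, "dz": -0.2, "wz": 0.05}, {"dx": -0.12, "dy": 1.0, "dz": -0.3, "wz": 0.062}, {"dx": -0.12, "dy": 1.0, "dz": -0.3, "wz": 0.062}], jaw=1)

```text
$.steps[0]: bad value
```

Request:
servo_tool(steps=[{"dx": -0.04, "dy": 0.26, "dz": -0.2}, {"dx": -0.04, "dy": 0.26, "dz": -0.4}, {"dx": -0.04, "dy": 0.26, "dz": -0.4}, {"dx": -0.04, "dy": 0.26, "dz": -0.4}, {"dx": -0.04, "dy": 0.26, "dz": -0.4}])

```text
$.steps[0]: bad value
```

Run:
```python
from h import *
c=snap('wrist','w1'); o=ctrl.get_obs(); print(o['eef_pos'],o['eef_rot'],c['camera_from_world'])
```

```text
[5.74685948e-01 6.63526374e-05 2.30737025e-01] [-4.43642592e-04  7.07117974e-01  7.07095386e-01 -2.98635445e-04] [[ 9.99999024e-01 -2.10350125e-04 -1.38141513e-03 -5.74019280e-01]
 [-2.43027410e-04  9.47356166e-01 -3.20181567e-01  4.24285267e-02]
 [ 1.37604237e-03  3.20181591e-01  9.47355190e-01 -3.81589424e-01]
 [ 0.00000000e+00  0.00000000e+00  0.00000000e+00  1.00000000e+00]]
```

View pics/w1.png

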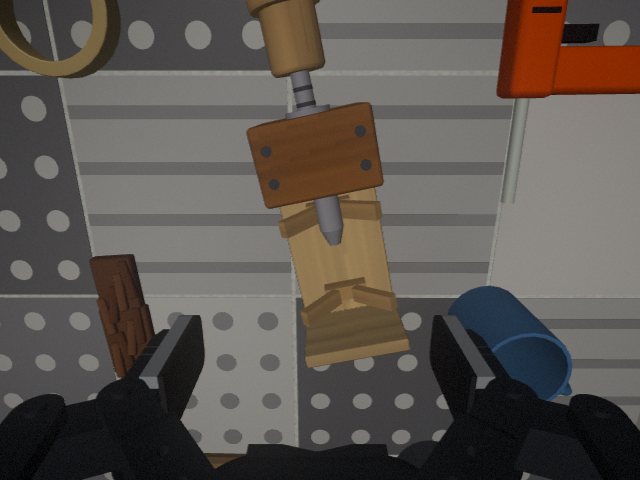

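The moves were refused, probably because every field must be present in each row. The wrist view is useful anyway: it shows the housing top at (247,131), (370,102), (383,184), (268,208) and the pin tip at (334,243). I'll measure from it.

Run:
```python
from h import *
c=pickle.load(open('pics/w1.pkl','rb'))
X=[onz(c,*p,.085) for p in((247.5,131),(370.5,102),(383,184),(268,208))]
print(np.round(X,4).tolist(),np.mean(X,0)); print([np.linalg.norm(X[i]-X[i-1]).round(4) for i in range(4)])
e=[X[1]-X[0],X[2]-X[3],X[0]-X[3],X[1]-X[2]]; print([np.arctan2(e[0][1],e[0][0]),np.arctan2(e[1][1],e[1][0]),np.arctan2(-e[2][0],e[2][1]),np.arctan2(-e[3][0],e[3][1])])
print('tip',onz(c,335,243,.06),'grip end',onz(c,298,74,.06),'board top',[onz(c,*p,.085).round(4) for p in((304,335),(405,322))])
```

```text
[[0.5254, 0.0632, 0.085], [0.6111, 0.0825, 0.085], [0.6227, 0.0255, 0.085], [0.5377, 0.0074, 0.085]] [0.57423802 0.04464621 0.085     ]
[np.float64(0.0571), np.float64(0.0878), np.float64(0.0581), np.float64(0.087)]
[np.float64(0.2214953640978356), np.float64(0.21006425615314353), np.float64(0.2157699973410574), np.float64(0.20122768788101322)]
tip [ 0.58937301 -0.02918662  0.06      ] grip end [0.56040929 0.10192348 0.06      ] board top [array([ 0.5635, -0.1019,  0.085 ]), array([ 0.647 , -0.0895,  0.085 ])]
```

Request:
servo_tool(steps=[{"dx": -0.03, "dy": 0.25, "dz": -0.05, "wx": 0, "wy": 0, "wz": 0.02}, {"dx": -0.06, "dy": 0.5, "dz": -0.1, "wx": 0, "wy": 0, "wz": 0.04}, {"dx": -0.09, "dy": 0.75, "dz": -0.2, "wx": 0, "wy": 0, "wz": 0.05}, {"dx": -0.12, "dy": 1.0, "dz": -0.3, "wx": 0, "wy": 0, "wz": 0.062}, {"dx": -0.12, "dy": 1.0, "dz": -0.3, "wx": 0, "wy": 0, "wz": 0.062}], jaw=1)

```text
time_s: 0.62
eef_pos: [0.5607, 0.1038, 0.1989]
eef_rot: [-0.002, 0.633, 0.774, -0.001]
wrist_force: [-1.1, -0.2, -0.5]
opening: 0.997
grasp_force: 0.0
```

Request:
servo_tool(steps=[{"dx": -0.06, "dy": 0.25, "dz": -0.1, "wx": 0, "wy": 0, "wz": 0.003}, {"dx": -0.06, "dy": 0.25, "dz": -0.3, "wx": 0, "wy": 0, "wz": 0.003}, {"dx": -0.06, "dy": 0.25, "dz": -0.5, "wx": 0, "wy": 0, "wz": 0.003}, {"dx": -0.06, "dy": 0.25, "dz": -0.6, "wx": 0, "wy": 0, "wz": 0.003}, {"dx": -0.06, "dy": 0.25, "dz": -0.6, "wx": 0, "wy": 0, "wz": 0.003}])

```text
time_s: 1.03
eef_pos: [0.5552, 0.1246, 0.1386]
eef_rot: [-0.002, 0.632, 0.775, -0.002]
wrist_force: [-0.8, 0.4, -0.8]
opening: 0.997
grasp_force: 0.0
```

Run:
```python
from h import *
o=ctrl.get_obs(); print(o['eef_pos'],o['eef_rot'])
c=snap('scene','s2'); d=snap('side','d2')
a=cv2.resize(c['frame'][190:290,270:430,::-1],None,fx=2.5,fy=2.5); b=cv2.resize(d['frame'][150:250,250:410,::-1],None,fx=2.5,fy=2.5)
w=cv2.resize(snap('wrist','w2')['frame'][:,:,::-1],(400,300)); cv2.imwrite('pics/m2.png',np.vstack([np.hstack([a,b]),np.hstack([w,w*0])]))
```

```text
[0.55515543 0.12460038 0.13861308] [-0.00192481  0.6315369   0.77534154 -0.00171429]
```

View pics/m2.png

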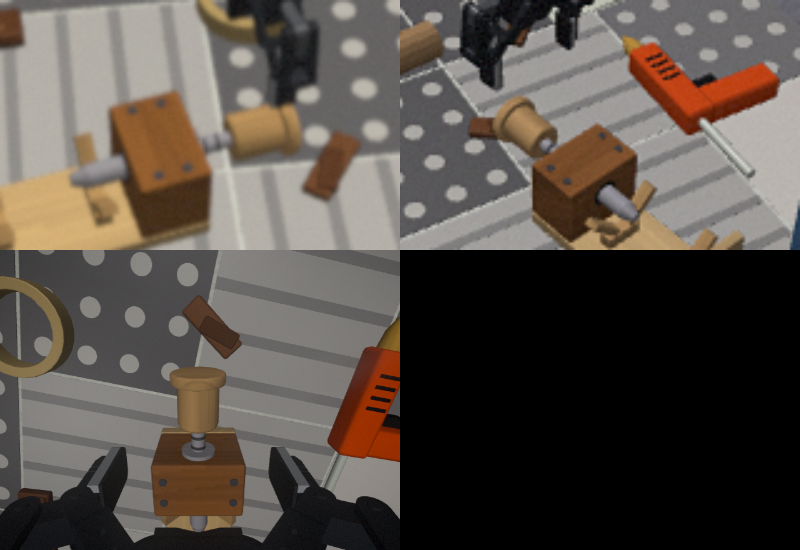

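The mosaic shows the gripper above the knob. In the wrist tile the knob axis stands upright at column 198, midway between the fingers. The gripper clears the housing, the tape and the glue gun, so I'm going down to grip.

Request:
servo_tool(steps=[{"dx": 0.01, "dy": 0, "dz": -0.25, "wx": 0, "wy": 0, "wz": 0}, {"dx": 0.01, "dy": 0, "dz": -0.5, "wx": 0, "wy": 0, "wz": 0}, {"dx": 0.01, "dy": 0, "dz": -0.75, "wx": 0, "wy": 0, "wz": 0}, {"dx": 0.01, "dy": 0, "dz": -0.98, "wx": 0, "wy": 0, "wz": 0}, {"dx": 0.01, "dy": 0, "dz": -0.98, "wx": 0, "wy": 0, "wz": 0}])

```text
time_s: 1.6
eef_pos: [0.5556, 0.1246, 0.0401]
eef_rot: [-0.002, 0.632, 0.775, -0.002]
wrist_force: [-0.8, 0.8, 0.5]
opening: 1.002
grasp_force: 0.0
```

Request:
servo_tool(steps=[{"dx": 0, "dy": 0, "dz": 0, "wx": 0, "wy": 0, "wz": 0}, {"dx": 0, "dy": 0, "dz": 0, "wx": 0, "wy": 0, "wz": 0}, {"dx": 0, "dy": 0, "dz": 0, "wx": 0, "wy": 0, "wz": 0}, {"dx": 0, "dy": 0, "dz": 0, "wx": 0, "wy": 0, "wz": 0}, {"dx": 0, "dy": 0, "dz": 0, "wx": 0, "wy": 0, "wz": 0}], jaw=0)

```text
time_s: 2.02
eef_pos: [0.5572, 0.1245, 0.0456]
eef_rot: [-0.001, 0.631, 0.776, -0.001]
wrist_force: [-11.7, -3.3, 15.7]
opening: 0.448
grasp_force: 58.9
```

Request:
servo_tool(steps=[{"dx": 0, "dy": 0, "dz": 0, "wx": 0, "wy": 0, "wz": 0}, {"dx": 0, "dy": 0, "dz": 0, "wx": 0, "wy": 0, "wz": 0}, {"dx": 0, "dy": 0, "dz": 0, "wx": 0, "wy": 0, "wz": 0}, {"dx": 0, "dy": 0, "dz": 0, "wx": 0, "wy": 0, "wz": 0}, {"dx": 0, "dy": 0, "dz": 0, "wx": 0, "wy": 0, "wz": 0}])

```text
time_s: 2.43
eef_pos: [0.5572, 0.1246, 0.0457]
eef_rot: [-0.0, 0.631, 0.776, -0.001]
wrist_force: [-10.1, -2.5, 14.0]
opening: 0.45
grasp_force: 58.8
```

Request:
servo_tool(steps=[{"dx": -0.01, "dy": 0.12, "dz": 0.03, "wx": 0, "wy": 0, "wz": 0}, {"dx": -0.04, "dy": 0.25, "dz": 0.03, "wx": 0, "wy": 0, "wz": 0}, {"dx": -0.07, "dy": 0.4, "dz": 0.03, "wx": 0, "wy": 0, "wz": 0}, {"dx": -0.1, "dy": 0.53, "dz": 0.03, "wx": 0, "wy": 0, "wz": 0}, {"dx": -0.11, "dy": 0.6, "dz": 0.03, "wx": 0, "wy": 0, "wz": 0}])

```text
time_s: 2.85
eef_pos: [0.5446, 0.1836, 0.0459]
eef_rot: [0.0, 0.63, 0.776, -0.003]
wrist_force: [-3.4, -35.8, -1.8]
opening: 0.447
grasp_force: 65.1
```

Request:
servo_tool(steps=[{"dx": 0, "dy": 0, "dz": 0, "wx": 0, "wy": 0, "wz": 0}, {"dx": 0, "dy": 0, "dz": 0, "wx": 0, "wy": 0, "wz": 0}, {"dx": 0, "dy": 0, "dz": 0, "wx": 0, "wy": 0, "wz": 0}, {"dx": 0, "dy": 0, "dz": 0, "wx": 0, "wy": 0, "wz": 0}, {"dx": 0, "dy": 0, "dz": 0, "wx": 0, "wy": 0, "wz": 0}])

```text
time_s: 3.27
eef_pos: [0.5447, 0.1833, 0.0459]
eef_rot: [-0.001, 0.631, 0.776, -0.003]
wrist_force: [-6.0, -7.1, -1.8]
opening: 0.447
grasp_force: 65.1
```

The knob is out: it moved 60 mm to the stop. Now I release it, lift, and go to the tube.

Request:
servo_tool(steps=[{"dx": 0, "dy": 0, "dz": 0, "wx": 0, "wy": 0, "wz": 0}, {"dx": 0, "dy": 0, "dz": 0, "wx": 0, "wy": 0, "wz": 0}, {"dx": 0, "dy": 0, "dz": 0, "wx": 0, "wy": 0, "wz": 0}, {"dx": 0, "dy": 0, "dz": 0, "wx": 0, "wy": 0, "wz": 0}, {"dx": 0, "dy": 0, "dz": 0, "wx": 0, "wy": 0, "wz": 0}], jaw=1)

```text
time_s: 3.68
eef_pos: [0.5478, 0.1853, 0.0471]
eef_rot: [0.001, 0.631, 0.776, 0.001]
wrist_force: [0.1, -0.5, -0.3]
opening: 1.002
grasp_force: 0.0
```

Request:
servo_tool(steps=[{"dx": 0, "dy": 0, "dz": 0.15, "wx": 0, "wy": 0, "wz": 0}, {"dx": 0, "dy": 0, "dz": 0.4, "wx": 0, "wy": 0, "wz": 0}, {"dx": 0, "dy": 0, "dz": 0.7, "wx": 0, "wy": 0, "wz": 0}, {"dx": 0, "dy": 0, "dz": 1.0, "wx": 0, "wy": 0, "wz": 0}, {"dx": 0, "dy": 0, "dz": 1.0, "wx": 0, "wy": 0, "wz": 0}])

```text
time_s: 4.1
eef_pos: [0.5513, 0.1858, 0.1534]
eef_rot: [0.004, 0.631, 0.776, 0.004]
wrist_force: [2.2, -0.3, 1.8]
opening: 1.001
grasp_force: 0.0
```

Request:
servo_tool(steps=[{"dx": -0.03, "dy": 0.1, "dz": 0.1, "wx": 0, "wy": 0, "wz": 0.03}, {"dx": -0.06, "dy": 0.2, "dz": 0.2, "wx": 0, "wy": 0, "wz": 0.06}, {"dx": -0.1, "dy": 0.3, "dz": 0.3, "wx": 0, "wy": 0, "wz": 0.09}, {"dx": -0.15, "dy": 0.4, "dz": 0.3, "wx": 0, "wy": 0, "wz": 0.12}, {"dx": -0.18, "dy": 0.5, "dz": 0.3, "wx": 0, "wy": 0, "wz": 0.156}])

```text
time_s: 4.52
eef_pos: [0.5293, 0.2357, 0.1772]
eef_rot: [0.001, 0.422, 0.906, 0.001]
wrist_force: [0.2, 1.6, 0.0]
opening: 0.997
grasp_force: 0.0
```

Request:
servo_tool(steps=[{"dx": -0.03, "dy": 0.1, "dz": 0, "wx": 0, "wy": 0, "wz": 0.03}, {"dx": -0.06, "dy": 0.2, "dz": 0, "wx": 0, "wy": 0, "wz": 0.06}, {"dx": -0.1, "dy": 0.3, "dz": 0, "wx": 0, "wy": 0, "wz": 0.09}, {"dx": -0.15, "dy": 0.4, "dz": 0, "wx": 0, "wy": 0, "wz": 0.12}, {"dx": -0.18, "dy": 0.5, "dz": 0, "wx": 0, "wy": 0, "wz": 0.156}])

```text
time_s: 4.93
eef_pos: [0.5106, 0.2857, 0.1762]
eef_rot: [-0.0, 0.19, 0.982, 0.0]
wrist_force: [0.6, 0.2, 0.3]
opening: 1.001
grasp_force: 0.0
```

Request:
servo_tool(steps=[{"dx": -0.03, "dy": 0.1, "dz": 0, "wx": 0, "wy": 0, "wz": 0.03}, {"dx": -0.06, "dy": 0.2, "dz": 0, "wx": 0, "wy": 0, "wz": 0.06}, {"dx": -0.1, "dy": 0.3, "dz": 0, "wx": 0, "wy": 0, "wz": 0.1}, {"dx": -0.16, "dy": 0.59, "dz": 0, "wx": 0, "wy": 0, "wz": 0.13}, {"dx": -0.17, "dy": 0.59, "dz": 0, "wx": 0, "wy": 0, "wz": 0.155}])

```text
time_s: 5.35
eef_pos: [0.493, 0.3475, 0.1764]
eef_rot: [0.0, -0.054, 0.999, 0.001]
wrist_force: [0.3, 0.1, 0.2]
opening: 1.0
grasp_force: 0.0
```

Run:
```python
from h import *
o=ctrl.get_obs(); print(o['eef_pos'],o['eef_rot'],o['q'])
c=snap('scene','s3'); w=snap('wrist','w3')
hsv=cv2.cvtColor(w['frame'],cv2.COLOR_RGB2HSV); m=cv2.inRange(hsv,(5,60,50),(25,255,255))
for k in cv2.findContours(m,0,2)[0]:
    if cv2.contourArea(k)>2000:
        r=cv2.minAreaRect(k); print(cv2.contourArea(k),r,[onz(w,*p,.03).round(4).tolist() for p in cv2.boxPoints(r)],onz(w,*r[0],.03))
a=cv2.resize(c['frame'][150:290,270:490,::-1],(400,255)); b=cv2.resize(w['frame'][:,:,::-1],(400,255)); cv2.imwrite('pics/m3.png',np.hstack([a,b]))
```

```text
[0.49304334 0.34753593 0.17641272] [ 2.03018940e-04 -5.36661658e-02  9.98558282e-01  1.12216862e-03] [ 0.41639074  0.29353012  1.58547444  0.00205168  1.26141279 -1.26241311]
15612.0 ((564.0, 351.5), (145.0, 150.0), 90.0) [[0.5279, 0.4875, 0.03], [0.5147, 0.6065, 0.03], [0.6549, 0.6603, 0.03], [0.67, 0.5238, 0.03]] [0.58703771 0.56797408 0.03      ]
6961.0 ((102.40969848632812, 274.9379577636719), (73.80267333984375, 139.02938842773438), 75.67728424072266) [[0.5491, 0.1233, 0.03], [0.5092, 0.2281, 0.03], [0.5682, 0.2419, 0.03], [0.6125, 0.1307, 0.03]] [0.5584556  0.18166427 0.03      ]
9202.5 ((311.0, 213.5), (165.0, 60.0), 90.0) [[0.4325, 0.3133, 0.03], [0.4278, 0.3553, 0.03], [0.5559, 0.3722, 0.03], [0.5613, 0.324, 0.03]] [0.48995488 0.34073542 0.03      ]
4760.0 ((67.0, 36.5), (73.0, 134.0), 90.0) [[0.3717, 0.1283, 0.03], [0.3621, 0.2133, 0.03], [0.4058, 0.2118, 0.03], [0.4158, 0.1221, 0.03]] [0.38828023 0.16891297 0.03      ]
```

View pics/m3.png

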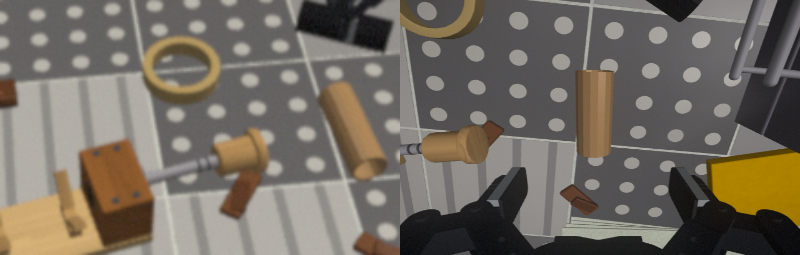

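Pictures: the knob is staying out. The tube stands upright in the wrist view at x=311 in full-size pixels, aligned with the gripper and about 4 mm off-centre. I'm going down for it.

Request:
servo_tool(steps=[{"dx": 0, "dy": -0.04, "dz": -0.25, "wx": 0, "wy": 0, "wz": 0}, {"dx": 0, "dy": -0.04, "dz": -0.5, "wx": 0, "wy": 0, "wz": 0}, {"dx": 0, "dy": -0.04, "dz": -0.75, "wx": 0, "wy": 0, "wz": 0}, {"dx": 0, "dy": -0.04, "dz": -1.0, "wx": 0, "wy": 0, "wz": 0}, {"dx": 0, "dy": -0.04, "dz": -1.0, "wx": 0, "wy": 0, "wz": 0}])

```text
time_s: 5.87
eef_pos: [0.4906, 0.3377, 0.0709]
eef_rot: [-0.004, -0.049, 0.999, -0.002]
wrist_force: [-1.1, -1.0, 0.2]
opening: 1.001
grasp_force: 0.0
```

Request:
servo_tool(steps=[{"dx": 0, "dy": 0, "dz": -0.2, "wx": 0, "wy": 0, "wz": 0}, {"dx": 0, "dy": 0, "dz": -0.4, "wx": 0, "wy": 0, "wz": 0}, {"dx": 0, "dy": 0, "dz": -0.6, "wx": 0, "wy": 0, "wz": 0}, {"dx": 0, "dy": 0, "dz": -0.7, "wx": 0, "wy": 0, "wz": 0}, {"dx": 0, "dy": 0, "dz": -0.7, "wx": 0, "wy": 0, "wz": 0}])

```text
time_s: 6.28
eef_pos: [0.4929, 0.3391, 0.0048]
eef_rot: [-0.002, -0.049, 0.999, -0.001]
wrist_force: [-1.1, -0.7, 0.8]
opening: 1.002
grasp_force: 0.0
```

Request:
servo_tool(steps=[{"dx": 0, "dy": 0, "dz": 0, "wx": 0, "wy": 0, "wz": 0}, {"dx": 0, "dy": 0, "dz": 0, "wx": 0, "wy": 0, "wz": 0}, {"dx": 0, "dy": 0, "dz": 0, "wx": 0, "wy": 0, "wz": 0}, {"dx": 0, "dy": 0, "dz": 0, "wx": 0, "wy": 0, "wz": 0}, {"dx": 0, "dy": 0, "dz": 0, "wx": 0, "wy": 0, "wz": 0}], jaw=0)

```text
time_s: 6.7
eef_pos: [0.4954, 0.3407, 0.0082]
eef_rot: [0.002, -0.05, 0.999, 0.001]
wrist_force: [-0.8, -1.6, 6.4]
opening: 0.502
grasp_force: 61.5
```

Request:
servo_tool(steps=[{"dx": 0, "dy": 0, "dz": 0, "wx": 0, "wy": 0, "wz": 0}, {"dx": 0, "dy": 0, "dz": 0, "wx": 0, "wy": 0, "wz": 0}, {"dx": 0, "dy": 0, "dz": 0, "wx": 0, "wy": 0, "wz": 0}, {"dx": 0, "dy": 0, "dz": 0, "wx": 0, "wy": 0, "wz": 0}, {"dx": 0, "dy": 0, "dz": 0, "wx": 0, "wy": 0, "wz": 0}])

```text
time_s: 7.12
eef_pos: [0.4954, 0.3406, 0.0082]
eef_rot: [0.002, -0.05, 0.999, 0.001]
wrist_force: [-0.7, -0.1, 6.4]
opening: 0.503
grasp_force: 61.5
```

Gripped, opening about 43 mm. I'm lifting the tube and carrying it above the cradle.

Request:
servo_tool(steps=[{"dx": 0, "dy": 0, "dz": 0.15, "wx": 0, "wy": 0, "wz": 0}, {"dx": 0, "dy": 0, "dz": 0.4, "wx": 0, "wy": 0, "wz": 0}, {"dx": 0, "dy": 0, "dz": 0.7, "wx": 0, "wy": 0, "wz": 0}, {"dx": 0, "dy": 0, "dz": 1.0, "wx": 0, "wy": 0, "wz": 0}, {"dx": 0, "dy": 0, "dz": 1.0, "wx": 0, "wy": 0, "wz": 0}])

```text
time_s: 7.53
eef_pos: [0.4981, 0.342, 0.1137]
eef_rot: [0.005, -0.05, 0.999, 0.002]
wrist_force: [1.4, 0.4, 1.4]
opening: 0.496
grasp_force: 61.1
```

Request:
servo_tool(steps=[{"dx": 0.05, "dy": -0.15, "dz": 0.2, "wx": 0, "wy": 0, "wz": -0.02}, {"dx": 0.1, "dy": -0.35, "dz": 0.4, "wx": 0, "wy": 0, "wz": -0.045}, {"dx": 0.15, "dy": -0.55, "dz": 0.6, "wx": 0, "wy": 0, "wz": -0.07}, {"dx": 0.2, "dy": -0.75, "dz": 0.7, "wx": 0, "wy": 0, "wz": -0.095}, {"dx": 0.25, "dy": -0.97, "dz": 0.7, "wx": 0, "wy": 0, "wz": -0.116}])

```text
time_s: 7.95
eef_pos: [0.5209, 0.2429, 0.1799]
eef_rot: [0.003, 0.133, 0.991, 0.001]
wrist_force: [0.4, -0.5, -0.8]
opening: 0.498
grasp_force: 61.1
```

Request:
servo_tool(steps=[{"dx": 0.05, "dy": -0.2, "dz": 0, "wx": 0, "wy": 0, "wz": -0.023}, {"dx": 0.1, "dy": -0.4, "dz": 0, "wx": 0, "wy": 0, "wz": -0.046}, {"dx": 0.15, "dy": -0.6, "dz": 0, "wx": 0, "wy": 0, "wz": -0.07}, {"dx": 0.2, "dy": -0.8, "dz": 0, "wx": 0, "wy": 0, "wz": -0.095}, {"dx": 0.25, "dy": -0.97, "dz": 0, "wx": 0, "wy": 0, "wz": -0.116}])

```text
time_s: 8.37
eef_pos: [0.5441, 0.1447, 0.1765]
eef_rot: [0.0, 0.311, 0.95, -0.0]
wrist_force: [-0.5, 0.2, -0.9]
opening: 0.498
grasp_force: 61.1
```

Request:
servo_tool(steps=[{"dx": 0.05, "dy": -0.2, "dz": 0, "wx": 0, "wy": 0, "wz": -0.023}, {"dx": 0.1, "dy": -0.4, "dz": 0, "wx": 0, "wy": 0, "wz": -0.046}, {"dx": 0.15, "dy": -0.6, "dz": 0, "wx": 0, "wy": 0, "wz": -0.07}, {"dx": 0.2, "dy": -0.8, "dz": 0, "wx": 0, "wy": 0, "wz": -0.095}, {"dx": 0.25, "dy": -0.97, "dz": 0, "wx": 0, "wy": 0, "wz": -0.116}])

```text
time_s: 8.78
eef_pos: [0.5691, 0.0478, 0.1764]
eef_rot: [0.0, 0.478, 0.878, -0.0]
wrist_force: [-0.0, 0.4, -1.7]
opening: 0.5
grasp_force: 61.1
```

Request:
servo_tool(steps=[{"dx": 0.05, "dy": -0.2, "dz": 0, "wx": 0, "wy": 0, "wz": -0.023}, {"dx": 0.1, "dy": -0.4, "dz": 0, "wx": 0, "wy": 0, "wz": -0.046}, {"dx": 0.15, "dy": -0.6, "dz": 0, "wx": 0, "wy": 0, "wz": -0.07}, {"dx": 0.2, "dy": -0.85, "dz": 0, "wx": 0, "wy": 0, "wz": -0.095}, {"dx": 0.25, "dy": -0.97, "dz": 0, "wx": 0, "wy": 0, "wz": -0.117}])

```text
time_s: 9.2
eef_pos: [0.5942, -0.0505, 0.1765]
eef_rot: [0.0, 0.631, 0.776, -0.0]
wrist_force: [0.5, -0.2, -0.6]
opening: 0.497
grasp_force: 61.1
```

Request:
servo_tool(steps=[{"dx": 0, "dy": 0, "dz": 0, "wx": 0, "wy": 0, "wz": 0}, {"dx": 0, "dy": 0, "dz": 0, "wx": 0, "wy": 0, "wz": 0}, {"dx": 0, "dy": 0, "dz": 0, "wx": 0, "wy": 0, "wz": 0}, {"dx": 0, "dy": 0, "dz": 0, "wx": 0, "wy": 0, "wz": 0}, {"dx": 0, "dy": 0, "dz": 0, "wx": 0, "wy": 0, "wz": 0}])

```text
time_s: 9.62
eef_pos: [0.5938, -0.0469, 0.1763]
eef_rot: [-0.0, 0.628, 0.778, 0.0]
wrist_force: [-0.6, 0.2, -1.0]
opening: 0.498
grasp_force: 61.1
```

Run:
```python
from h import *
o=ctrl.get_obs(); print(o['eef_pos'],o['eef_rot'])
c=snap('scene','s4'); d=snap('side','d4'); w=snap('wrist','w4')
a=cv2.resize(c['frame'][150:310,240:400,::-1],(400,400)); b=cv2.resize(d['frame'][130:290,280:440,::-1],(400,400)); w=cv2.resize(w['frame'][:,:,::-1],(266,200))
cv2.imwrite('pics/m4.png',np.vstack([np.hstack([a,b]),np.hstack([w,np.zeros((200,534,3),np.uint8)])]))
```

```text
[ 0.59378067 -0.04693181  0.17630444] [-1.06551006e-04  6.28137449e-01  7.78102392e-01  2.87854701e-05]
```

View pics/m4.png

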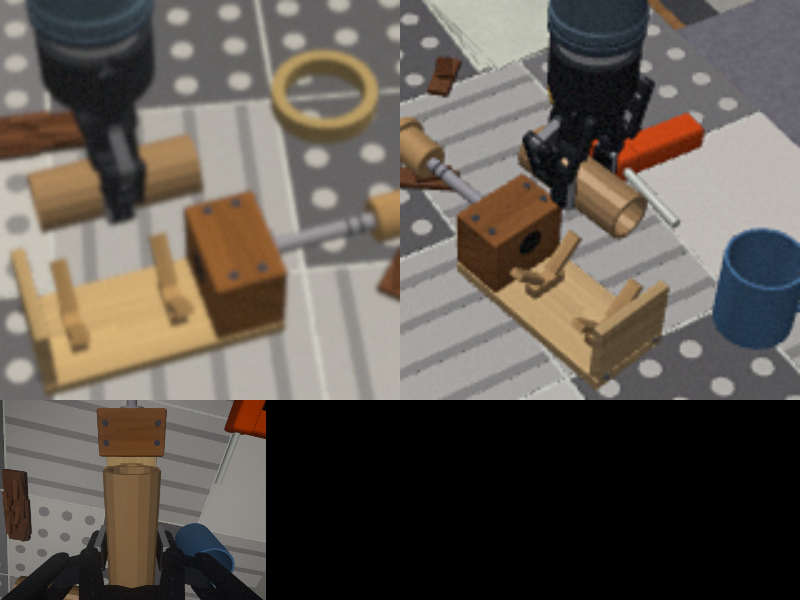

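Tube held level and parallel to the jig; the pin is withdrawn into its hole. I'll measure where the tube's ends are relative to the gripper.

Run:
```python
from h import *
cs=pickle.load(open('pics/s4.pkl','rb')); cd=pickle.load(open('pics/d4.pkl','rb')); w=pickle.load(open('pics/w4.pkl','rb'))
ey=np.array([-.2085,.978]); ex=np.array([.978,.2085]); seat=np.array([.5942,-.0484])
S=lambda u,v:(u/2.5+240-.3,v/2.5+150-.3); D=lambda u,v:(u/2.5+280-.3,v/2.5+130-.3)
for n,p in(('left',onz(cs,*S(36,204),.19)),('right',onz(cs,*S(197,163),.19)),('side -y',onz(cd,*D(229,216),.19)),('wrist +y end',onz(w,132*2.406,467*2.4-960,.212)) ):
    q=p[:2]-seat; print(n,p.round(4),'rel seat x,y',(q@ex).round(4),(q@ey).round(4))
```

```text
left [ 0.6065 -0.1004  0.19  ] rel seat x,y 0.0012 -0.0534
right [0.5808 0.0178 0.19  ] rel seat x,y 0.0007 0.0676
side -y [ 0.6069 -0.0991  0.19  ] rel seat x,y 0.0018 -0.0523
wrist +y end [0.5796 0.0184 0.212 ] rel seat x,y -0.0003 0.0684
```

The tube measures 121 mm long (correct) and its centre is about 7.5 mm off the seat towards +y. I'm correcting that and lowering in stages.

Request:
servo_tool(steps=[{"dx": 0.005, "dy": -0.073, "dz": 0, "wx": 0, "wy": 0, "wz": 0}, {"dx": 0.005, "dy": -0.073, "dz": -0.2, "wx": 0, "wy": 0, "wz": 0}, {"dx": 0.005, "dy": -0.073, "dz": -0.4, "wx": 0, "wy": 0, "wz": 0}, {"dx": 0.005, "dy": -0.073, "dz": -0.65, "wx": 0, "wy": 0, "wz": 0}, {"dx": 0.005, "dy": -0.073, "dz": -0.65, "wx": 0, "wy": 0, "wz": 0}])

```text
time_s: 10.18
eef_pos: [0.5911, -0.0548, 0.1064]
eef_rot: [-0.004, 0.629, 0.777, -0.002]
wrist_force: [-1.8, -0.4, -1.7]
opening: 0.5
grasp_force: 61.1
```

Request:
servo_tool(steps=[{"dx": 0, "dy": 0, "dz": 0, "wx": 0, "wy": 0, "wz": 0}, {"dx": 0, "dy": 0, "dz": 0, "wx": 0, "wy": 0, "wz": 0}, {"dx": 0, "dy": 0, "dz": 0, "wx": 0, "wy": 0, "wz": 0}, {"dx": 0, "dy": 0, "dz": 0, "wx": 0, "wy": 0, "wz": 0}, {"dx": 0, "dy": 0, "dz": 0, "wx": 0, "wy": 0, "wz": 0}])

```text
time_s: 10.6
eef_pos: [0.5954, -0.0555, 0.1127]
eef_rot: [0.001, 0.629, 0.778, 0.0]
wrist_force: [-0.0, 0.7, -0.5]
opening: 0.499
grasp_force: 61.1
```

Run:
```python
from h import *
o=ctrl.get_obs(); print(o['eef_pos'],o['eef_rot'])
c=snap('scene','s5'); d=snap('side','d5')
a=cv2.resize(c['frame'][200:310,240:350,::-1],(400,400),interpolation=2); b=cv2.resize(d['frame'][180:290,285:395,::-1],(400,400),interpolation=2)
cv2.imwrite('pics/m5.png',np.hstack([a,b]))
```

```text
[ 0.59535956 -0.05551613  0.11269239] [1.05765714e-03 6.28868328e-01 7.77510980e-01 4.29621899e-04]
```

View pics/m5.png

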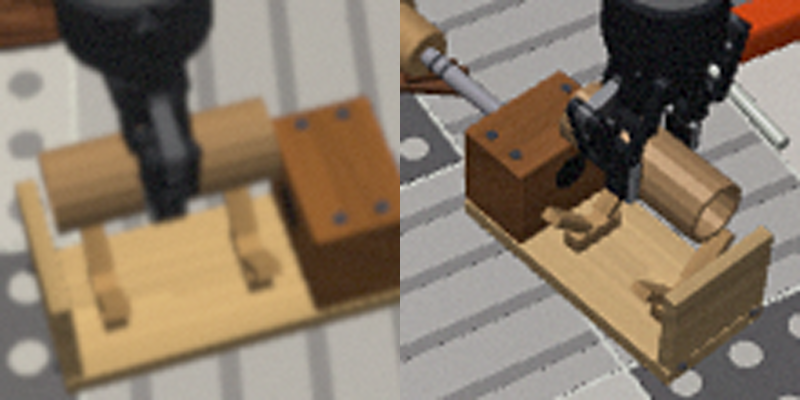

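The tube hangs midway between end board and housing, aligned with the V-blocks. I'm lowering it the rest of the way.

Request:
servo_tool(steps=[{"dx": -0.01, "dy": 0, "dz": -0.12, "wx": 0, "wy": 0, "wz": 0}, {"dx": -0.01, "dy": 0, "dz": -0.25, "wx": 0, "wy": 0, "wz": 0}, {"dx": -0.01, "dy": 0, "dz": -0.38, "wx": 0, "wy": 0, "wz": 0}, {"dx": -0.01, "dy": 0, "dz": -0.45, "wx": 0, "wy": 0, "wz": 0}, {"dx": -0.01, "dy": 0, "dz": -0.5, "wx": 0, "wy": 0, "wz": 0}])

```text
time_s: 11.12
eef_pos: [0.592, -0.0549, 0.0587]
eef_rot: [-0.002, 0.629, 0.777, -0.001]
wrist_force: [0.1, 0.3, 0.5]
opening: 0.503
grasp_force: 61.1
```

Request:
servo_tool(steps=[{"dx": 0, "dy": 0, "dz": -0.03, "wx": 0, "wy": 0, "wz": 0}, {"dx": 0, "dy": 0, "dz": -0.06, "wx": 0, "wy": 0, "wz": 0}, {"dx": 0, "dy": 0, "dz": -0.1, "wx": 0, "wy": 0, "wz": 0}, {"dx": 0, "dy": 0, "dz": -0.13, "wx": 0, "wy": 0, "wz": 0}, {"dx": 0, "dy": 0, "dz": -0.13, "wx": 0, "wy": 0, "wz": 0}])

```text
time_s: 11.53
eef_pos: [0.5935, -0.0553, 0.048]
eef_rot: [0.0, 0.629, 0.777, -0.0]
wrist_force: [0.0, -0.1, -1.2]
opening: 0.499
grasp_force: 61.1
```

Request:
servo_tool(steps=[{"dx": 0, "dy": 0, "dz": 0, "wx": 0, "wy": 0, "wz": 0}, {"dx": 0, "dy": 0, "dz": 0, "wx": 0, "wy": 0, "wz": 0}, {"dx": 0, "dy": 0, "dz": 0, "wx": 0, "wy": 0, "wz": 0}, {"dx": 0, "dy": 0, "dz": 0, "wx": 0, "wy": 0, "wz": 0}, {"dx": 0, "dy": 0, "dz": 0, "wx": 0, "wy": 0, "wz": 0}])

```text
time_s: 11.95
eef_pos: [0.5936, -0.0553, 0.0485]
eef_rot: [0.0, 0.629, 0.777, 0.0]
wrist_force: [0.6, 0.5, -0.1]
opening: 0.5
grasp_force: 61.1
```

Request:
servo_tool(steps=[{"dx": 0, "dy": 0, "dz": -0.01, "wx": 0, "wy": 0, "wz": 0}, {"dx": 0, "dy": 0, "dz": -0.02, "wx": 0, "wy": 0, "wz": 0}, {"dx": 0, "dy": 0, "dz": -0.025, "wx": 0, "wy": 0, "wz": 0}, {"dx": 0, "dy": 0, "dz": -0.025, "wx": 0, "wy": 0, "wz": 0}, {"dx": 0, "dy": 0, "dz": -0.025, "wx": 0, "wy": 0, "wz": 0}])

```text
time_s: 12.37
eef_pos: [0.5946, -0.0554, 0.0467]
eef_rot: [0.001, 0.629, 0.777, 0.001]
wrist_force: [1.7, 1.1, 5.4]
opening: 0.494
grasp_force: 61.8
```

Request:
servo_tool(steps=[{"dx": 0, "dy": 0, "dz": 0, "wx": 0, "wy": 0, "wz": 0}, {"dx": 0, "dy": 0, "dz": 0, "wx": 0, "wy": 0, "wz": 0}, {"dx": 0, "dy": 0, "dz": 0, "wx": 0, "wy": 0, "wz": 0}, {"dx": 0, "dy": 0, "dz": 0, "wx": 0, "wy": 0, "wz": 0}, {"dx": 0, "dy": 0, "dz": 0, "wx": 0, "wy": 0, "wz": 0}], jaw=1)

```text
time_s: 12.78
eef_pos: [0.5931, -0.0552, 0.0454]
eef_rot: [-0.0, 0.629, 0.777, -0.0]
wrist_force: [-0.1, 0.4, -0.8]
opening: 0.999
grasp_force: 0.0
```

Request:
servo_tool(steps=[{"dx": 0, "dy": 0, "dz": 0, "wx": 0, "wy": 0, "wz": 0}, {"dx": 0, "dy": 0, "dz": 0.1, "wx": 0, "wy": 0, "wz": 0}, {"dx": 0, "dy": 0, "dz": 0.35, "wx": 0, "wy": 0, "wz": 0}, {"dx": 0, "dy": 0, "dz": 0.65, "wx": 0, "wy": 0, "wz": 0}, {"dx": 0, "dy": 0, "dz": 1.0, "wx": 0, "wy": 0, "wz": 0}])

```text
time_s: 13.2
eef_pos: [0.5922, -0.055, 0.146]
eef_rot: [-0.002, 0.629, 0.777, -0.001]
wrist_force: [0.4, -0.4, 0.3]
opening: 1.001
grasp_force: 0.0
```

Request:
servo_tool(steps=[{"dx": -0.05, "dy": 0.25, "dz": 0.1, "wx": 0, "wy": 0, "wz": 0}, {"dx": -0.1, "dy": 0.5, "dz": 0.1, "wx": 0, "wy": 0, "wz": 0}, {"dx": -0.15, "dy": 0.75, "dz": 0.1, "wx": 0, "wy": 0, "wz": 0}, {"dx": -0.2, "dy": 1.0, "dz": 0.1, "wx": 0, "wy": 0, "wz": 0}, {"dx": -0.2, "dy": 1.0, "dz": 0.1, "wx": 0, "wy": 0, "wz": 0}])

```text
time_s: 13.62
eef_pos: [0.5724, 0.0487, 0.1567]
eef_rot: [-0.001, 0.628, 0.778, 0.001]
wrist_force: [0.1, -0.1, -0.7]
opening: 1.002
grasp_force: 0.0
```

Run:
```python
from h import *
o=ctrl.get_obs(); print(o['eef_pos'],o['eef_rot'])
c=snap('scene','s6'); d=snap('side','d6')
a=cv2.resize(c['frame'][200:310,240:350,::-1],(400,400),interpolation=2); b=cv2.resize(d['frame'][180:290,285:395,::-1],(400,400),interpolation=2)
cv2.imwrite('pics/m6.png',np.hstack([a,b]))
```

```text
[0.57241216 0.04867215 0.15667706] [-5.18707358e-04  6.27671745e-01  7.78477700e-01  6.18581753e-04]
```

View pics/m6.png

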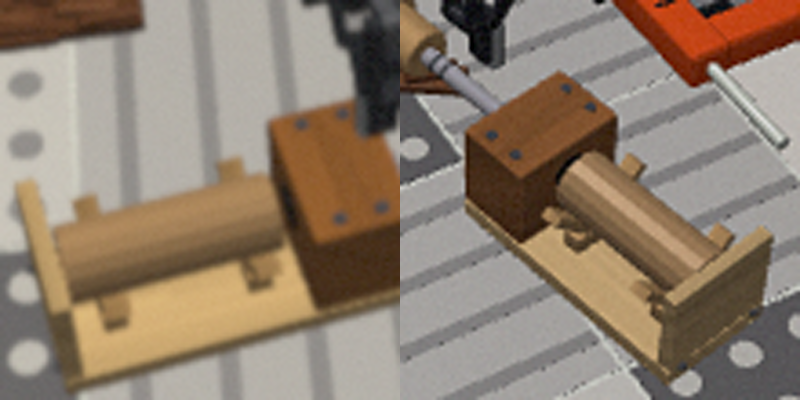

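The tube lies seated in both V-blocks with small gaps at both ends. Back to the knob, to grip it and push it home.

Request:
servo_tool(steps=[{"dx": -0.05, "dy": 0.25, "dz": 0, "wx": 0, "wy": 0, "wz": 0}, {"dx": -0.1, "dy": 0.5, "dz": 0, "wx": 0, "wy": 0, "wz": 0}, {"dx": -0.15, "dy": 0.75, "dz": 0, "wx": 0, "wy": 0, "wz": 0}, {"dx": -0.21, "dy": 1.0, "dz": 0, "wx": 0, "wy": 0, "wz": 0}, {"dx": -0.21, "dy": 1.0, "dz": 0, "wx": 0, "wy": 0, "wz": 0}])

```text
time_s: 14.13
eef_pos: [0.5518, 0.1473, 0.1561]
eef_rot: [-0.001, 0.628, 0.778, 0.0]
wrist_force: [0.1, -0.0, -0.4]
opening: 1.001
grasp_force: 0.0
```

Request:
servo_tool(steps=[{"dx": -0.065, "dy": 0.34, "dz": 0, "wx": 0, "wy": 0, "wz": 0}, {"dx": -0.065, "dy": 0.34, "dz": -0.1, "wx": 0, "wy": 0, "wz": 0}, {"dx": -0.065, "dy": 0.34, "dz": -0.1, "wx": 0, "wy": 0, "wz": 0}, {"dx": -0.065, "dy": 0.34, "dz": -0.1, "wx": 0, "wy": 0, "wz": 0}, {"dx": -0.065, "dy": 0.34, "dz": -0.1, "wx": 0, "wy": 0, "wz": 0}])

```text
time_s: 14.55
eef_pos: [0.5465, 0.1774, 0.1459]
eef_rot: [0.0, 0.629, 0.777, -0.0]
wrist_force: [0.3, -0.7, 0.6]
opening: 1.001
grasp_force: 0.0
```

Request:
servo_tool(steps=[{"dx": 0, "dy": 0, "dz": -0.25, "wx": 0, "wy": 0, "wz": 0}, {"dx": 0, "dy": 0, "dz": -0.5, "wx": 0, "wy": 0, "wz": 0}, {"dx": 0, "dy": 0, "dz": -0.75, "wx": 0, "wy": 0, "wz": 0}, {"dx": 0, "dy": 0, "dz": -1.0, "wx": 0, "wy": 0, "wz": 0}, {"dx": 0, "dy": 0, "dz": -1.0, "wx": 0, "wy": 0, "wz": 0}])

```text
time_s: 14.97
eef_pos: [0.5427, 0.177, 0.0412]
eef_rot: [-0.003, 0.63, 0.777, -0.003]
wrist_force: [-1.7, 0.4, 0.4]
opening: 1.001
grasp_force: 0.0
```

Request:
servo_tool(steps=[{"dx": 0, "dy": 0, "dz": 0, "wx": 0, "wy": 0, "wz": 0}, {"dx": 0, "dy": 0, "dz": 0, "wx": 0, "wy": 0, "wz": 0}, {"dx": 0, "dy": 0, "dz": 0, "wx": 0, "wy": 0, "wz": 0}, {"dx": 0, "dy": 0, "dz": 0, "wx": 0, "wy": 0, "wz": 0}, {"dx": 0, "dy": 0, "dz": 0, "wx": 0, "wy": 0, "wz": 0}])

```text
time_s: 15.38
eef_pos: [0.5471, 0.1788, 0.0473]
eef_rot: [0.001, 0.629, 0.777, 0.001]
wrist_force: [-0.3, 0.5, -0.5]
opening: 1.003
grasp_force: 0.0
```

Request:
servo_tool(steps=[{"dx": -0.025, "dy": 0.03, "dz": 0, "wx": 0, "wy": 0, "wz": 0}, {"dx": -0.025, "dy": 0.03, "dz": 0, "wx": 0, "wy": 0, "wz": 0}, {"dx": -0.025, "dy": 0.03, "dz": 0, "wx": 0, "wy": 0, "wz": 0}, {"dx": -0.025, "dy": 0.03, "dz": 0, "wx": 0, "wy": 0, "wz": 0}, {"dx": -0.025, "dy": 0.03, "dz": 0, "wx": 0, "wy": 0, "wz": 0}])

```text
time_s: 15.8
eef_pos: [0.5434, 0.1818, 0.0458]
eef_rot: [-0.0, 0.629, 0.778, -0.0]
wrist_force: [-0.3, -0.7, -0.3]
opening: 1.004
grasp_force: 0.0
```

Request:
servo_tool(steps=[{"dx": 0, "dy": 0, "dz": 0, "wx": 0, "wy": 0, "wz": 0}, {"dx": 0, "dy": 0, "dz": 0, "wx": 0, "wy": 0, "wz": 0}, {"dx": 0, "dy": 0, "dz": 0, "wx": 0, "wy": 0, "wz": 0}, {"dx": 0, "dy": 0, "dz": 0, "wx": 0, "wy": 0, "wz": 0}, {"dx": 0, "dy": 0, "dz": 0, "wx": 0, "wy": 0, "wz": 0}], jaw=0)

```text
time_s: 16.22
eef_pos: [0.545, 0.182, 0.0465]
eef_rot: [0.001, 0.629, 0.777, 0.001]
wrist_force: [3.3, 1.3, 1.3]
opening: 0.446
grasp_force: 60.4
```

Request:
servo_tool(steps=[{"dx": 0.03, "dy": -0.12, "dz": 0, "wx": 0, "wy": 0, "wz": 0}, {"dx": 0.05, "dy": -0.25, "dz": 0, "wx": 0, "wy": 0, "wz": 0}, {"dx": 0.08, "dy": -0.38, "dz": 0, "wx": 0, "wy": 0, "wz": 0}, {"dx": 0.11, "dy": -0.5, "dz": 0, "wx": 0, "wy": 0, "wz": 0}, {"dx": 0.125, "dy": -0.59, "dz": 0, "wx": 0, "wy": 0, "wz": 0}])

```text
time_s: 16.63
eef_pos: [0.5574, 0.1227, 0.0465]
eef_rot: [0.0, 0.629, 0.777, 0.002]
wrist_force: [-0.5, 49.3, 6.6]
opening: 0.447
grasp_force: 61.3
```

Request:
servo_tool(steps=[{"dx": 0, "dy": 0, "dz": 0, "wx": 0, "wy": 0, "wz": 0}, {"dx": 0, "dy": 0, "dz": 0, "wx": 0, "wy": 0, "wz": 0}, {"dx": 0, "dy": 0, "dz": 0, "wx": 0, "wy": 0, "wz": 0}, {"dx": 0, "dy": 0, "dz": 0, "wx": 0, "wy": 0, "wz": 0}, {"dx": 0, "dy": 0, "dz": 0, "wx": 0, "wy": 0, "wz": 0}])

```text
time_s: 17.05
eef_pos: [0.5573, 0.1232, 0.0465]
eef_rot: [0.001, 0.629, 0.777, 0.001]
wrist_force: [4.5, 3.7, 1.6]
opening: 0.447
grasp_force: 60.7
```

The knob travelled its 60 mm to the home stop. I'm releasing it, lifting clear and checking.

Request:
servo_tool(steps=[{"dx": 0, "dy": 0, "dz": 0, "wx": 0, "wy": 0, "wz": 0}, {"dx": 0, "dy": 0, "dz": 0, "wx": 0, "wy": 0, "wz": 0}, {"dx": 0, "dy": 0, "dz": 0, "wx": 0, "wy": 0, "wz": 0}, {"dx": 0, "dy": 0, "dz": 0, "wx": 0, "wy": 0, "wz": 0}, {"dx": 0, "dy": 0, "dz": 0, "wx": 0, "wy": 0, "wz": 0}], jaw=1)

```text
time_s: 17.47
eef_pos: [0.5556, 0.1225, 0.0455]
eef_rot: [-0.0, 0.629, 0.777, -0.0]
wrist_force: [-0.3, -0.2, 0.7]
opening: 0.999
grasp_force: 0.0
```

Request:
servo_tool(steps=[{"dx": 0, "dy": 0, "dz": 0.15, "wx": 0, "wy": 0, "wz": 0}, {"dx": 0, "dy": 0, "dz": 0.4, "wx": 0, "wy": 0, "wz": 0}, {"dx": 0, "dy": 0, "dz": 0.7, "wx": 0, "wy": 0, "wz": 0}, {"dx": 0, "dy": 0, "dz": 1.0, "wx": 0, "wy": 0, "wz": 0}, {"dx": 0, "dy": 0, "dz": 1.0, "wx": 0, "wy": 0, "wz": 0}])

```text
time_s: 17.88
eef_pos: [0.5599, 0.1228, 0.1524]
eef_rot: [0.004, 0.629, 0.778, 0.003]
wrist_force: [1.5, 0.5, 1.1]
opening: 1.0
grasp_force: 0.0
```

Request:
servo_tool(steps=[{"dx": 0, "dy": 0.1, "dz": 0.2, "wx": 0, "wy": 0, "wz": 0}, {"dx": 0, "dy": 0.3, "dz": 0.4, "wx": 0, "wy": 0, "wz": 0}, {"dx": 0, "dy": 0.5, "dz": 0.5, "wx": 0, "wy": 0, "wz": 0}, {"dx": 0, "dy": 0.5, "dz": 0.5, "wx": 0, "wy": 0, "wz": 0}, {"dx": 0, "dy": 0.5, "dz": 0.5, "wx": 0, "wy": 0, "wz": 0}])

```text
time_s: 18.3
eef_pos: [0.5561, 0.1733, 0.1961]
eef_rot: [0.0, 0.628, 0.778, 0.0]
wrist_force: [-0.3, 0.2, -0.4]
opening: 1.002
grasp_force: 0.0
```

Run:
```python
from h import *
c=snap('scene','s7'); d=snap('side','d7')
a=cv2.resize(c['frame'][190:310,240:420,::-1],(400,267),interpolation=2); b=cv2.resize(d['frame'][160:290,250:395,::-1],(400,359),interpolation=2)
o=np.zeros((359,800,3),np.uint8); o[:267,:400]=a; o[:,400:]=b; cv2.imwrite('pics/m7.png',o)
```

```text
(no output)
```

View pics/m7.png

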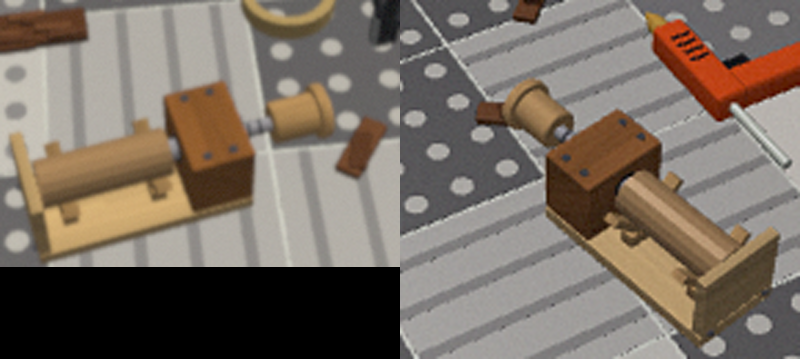

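The knob is home, the pin runs into the tube, and the tube is seated. The bystanders in view haven't moved. Handing in.

```bash
python3 -c "
from h import *
print(workorder.hand_in())"
```

```text
the job is handed in; nothing more can be done
None
```

The job is handed in: the knob is pushed home, and the short tube lies in the V-cradle with the pin inside it. No bystander was touched, and those visible in the last pictures stand where they were; the hand-in returned no verdict.

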